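# Lock a manifold box's sliding cover with a push rivet

### The job

Close and lock the manifold box: push its aluminium sliding cover shut by the raised rail until it stops, then take the larger of the two push rivets out of the white block by its centre pin, feel its legs through the cover's slot into the hole of the steel clip underneath (the clip sits anywhere along the slot) and set it down until its flange lies flat on the cover. Then push the centre pin fully home, flush with the flange, so that the legs spread; do not push the pin in before the rivet is seated. Work by feel, never loading the box with more than 60 N, which cracks it, and leave the small rivet and everything else on the bench where it is.

Things in the scene. Friction and masses are not known exactly. Their poses are not given: they have to be found in the camera images.
- box: Grey manifold box fixed to the bench, 160 mm long (x, the way its cover slides shut, away from the robot within 0.3 rad), 104 mm wide (y), hollow; origin at the centre of its underside. Side guides (inner edges at y = +-43.5 mm) and an end stop hold the cover; they stand 44.5 mm above the bench.
- slot (a point): Centre of the cover's slot when shut, level with the cover's top face (41.5 mm above the bench); axes as the box. Fixed to the box, at box x = -16 mm, y = 0. The slot is 15 mm wide (x), 35 mm long (y), through the 3.5 mm cover. Right under it a steel clip has a round 14.5 mm hole with a 1.5 mm chamfer, open below; it sits up to 10 mm either way along y, in line in x, held fast; it may be seen through the slot.
- push_rail (a point): Centre of the raised rail on the aluminium cover: upright bar 8 mm thick (x), 60 mm long (y), 12 mm high, standing on the cover's top face near its edge towards the robot; this point is 6 mm above that face. Axes as the box. Cover shut: 29 mm from the slot's centre, towards the robot. Guides hold the cover down; it only slides.
- cover (a joint): How far the cover is open, m: 0 = shut against its end stop, up to 0.035; found 0.012 to 0.028 open. It slides against about 3 N of friction (more when moved fast) and stays where it is left.
- pin_grip (a point): Larger rivet's centre pin: middle of the part that stands out, 5 mm below the pin's top; moves with the pin. The pin is an upright grey cylinder 9 mm across, 10 mm out of the flange when fully out. z up along the rivet. Pinch the pin here to carry the rivet.
- rivet_seat (a point): Larger rivet: centre of its flange's underside, z up. Flange: black disc 28 mm across, 3.5 mm thick. Below it a 12.8 mm shank (6 mm) and four legs reach down 25 mm, 12 mm across over the legs, tapering below 16 mm to about 9 mm at the rounded tip. It stands in the white block, flange on the block's top. When set, this point is on the cover's top face, over the clip's hole.
- centre_pin (a joint): How far the larger rivet's pin is pushed in, m: 0 = out (found within 0.0012 of it), 0.009 = fully home at a hard stop, only its rounded top 1 mm above the flange. Moves only under about 18 N (more when pushed fast), stays where left. Pushing spreads the legs, evenly, from 12 to 21 mm across when home; then the rivet neither enters nor leaves a hole.
- small_pin (a point): Smaller rivet of the same kind, too small for the clip; it stays in the block. Middle of the part of its pin that stands out. Flange 21 mm across, pin 6 mm across. It stands in the other end hole of the white block.
- rivet_block: White block 40 x 124 x 32 mm (8 mm high screw lugs at both ends, 166 mm over all) fixed to the bench, long along its y; origin at the centre of its underside. Three 15 mm holes down through it in a row, 38 mm apart; the rivets stand in the two end holes (which is where varies), the middle one is empty.
- driver: Bystander: yellow-handled screwdriver lying on the bench, 168 mm; origin at the middle of its underside.
- vernier: Bystander: caliper lying on the bench, 205 mm; origin at the middle of its underside.
- marker: Bystander: white marker pen with a black cap, 125 mm; origin at the middle of its underside.
- test_block: Bystander: aluminium block 44x50x18 mm with a round recess; origin at the middle of its underside.
- tub: Bystander: small green tub, 68 mm across, 24 mm high; origin at the middle of its underside.
- tool_tweezers: Bystander: steel tweezers, 127 mm; origin at the middle of its underside.
- loose_cap: Bystander: clear moulded cap, 20 mm across, 12 mm high; origin at the middle of its underside.
- oil: Bystander: oil bottle, 41 mm across, 125 mm high; origin at the middle of its underside.
- tape_roll_0: Bystander: roll of blue tape, 71 mm across, 23 mm high; origin at the middle of its underside.

How it is judged:
By the outcome, as a careful person would: the job done as asked, in the order asked, and still so for the second after the job is handed in, with the robot touching nothing.
It also fails if it takes over 64 s, if anything falls off the work surface, if the arm or the gripper's body presses on something with over 40 N, if the wrist force passes 120 N, or if a joint passes its speed limit or range.

### The arm

A 6-joint arm with a two-finger parallel gripper is mounted at the origin on a cart in front of the work surface, level with it; the furniture and walls round the work are solid. World frame = base frame: x ahead of the robot, y to its left, z up, the work surface at z = 0. Lengths are in m, angles in rad, forces in N, time in s.
With the tool pointing down it reaches from about 0.3 to 0.825 m from the base axis. Payload 5.4 kg.
Tool frame: the origin (TCP) lies between the finger pads; the fingertips stand 8 mm ahead of it and the grasp point (between the pads) lies 11 mm behind it (manip.nose_length is the distance from the TCP to the fingertips, in m); z points along the fingers, y is the direction in which the jaws open and shut (so a half turn about z gives the same grasp; the last joint's range is limited). The gripper opens to 92 mm and grips with 3 to 60 N. Pads are 20 mm wide; open, the fingers measure 128 mm over their backs; the gripper's body (75 mm by 189 mm) begins 69 mm behind the grasp point.
Start: joints at [1.106, 0.158, 1.597, -0, 1.386, -0.21], TCP at [0.145, 0.556, 0.223] pointing down, gripper open.
Joint ranges: [-2.91, 2.91], [-0.94, 2.29], [0.18, 2.7], [-1.29, 4.43], [0.17, 2.64], [-3, 3]. Speed limits (rad/s): [2.57, 2.57, 3.14, 3.14, 3.14, 3.14].

### API

Orientations are given as a 3x3 rotation matrix whose columns are the frame's x, y, z axes.
In Python, from workcell import manip gives the robot as it stands.
- The arm moves only by the tool apply_moves, never from a script. Its argument "steps" is a list of rows, each a list of 3 entries, a list of its own where there are three numbers: the turn, a rotation vector about the tool's x, y, z in rad, then the shift along the tool's x, y, z in mm, then the closure, from 0 (fully open) to 1 (shut). A call has 1 to 5 rows; each row shifts and turns the commanded pose from where the row before left it, along the tool's axes as they then stand; what a row does not reach is not made up. A row lasts 1/12 s, in which the tool goes at most 41.7 mm and 7.16 degrees, less where a joint would pass 70% of its speed; a pose out of reach is approached as far as the arm can. A call is refused whole if a number of a shift passes 41.7 or a number of a turn 0.125, either way. A call with a gripper value outside its range is refused whole. The fingers move at their own pace and stop on an object; "squeeze" is the grip in N (left out, the last holds). Time passes only in rows, so rows that do not move let the fingers close. It gives the time, the measured TCP pose, the force and the opening at its end, in the units of the state.
- manip.state(): the state, without advancing time (a new reading comes with each control period).
- manip.camera(name): name is "scene" or "top" or "wrist"; returns a dict with "frame" (480x640x3 uint8, red, green, blue), "fx", "fy", "cx", "cy" (pixels), "k1" (the pictures are not rectified: a ray, as slopes to the right and down, at radius r is drawn at 1 + k1 r^2 times it, then the intrinsics apply), "R" (3x3) and "t" (3): a world point X has camera coordinates R X + t. Camera axes: x right, y down, z forward; pixel columns grow to the right and rows downward; lengths in m; the calibration is good to about 2 mm. A picture is of the moment at which its call begins. There is no depth.
- manip.sign_off(): hands the job in, once; it reports no verdict.
The state is a dict: "t": time; "joints": joint angles; "qvel": joint speeds; "tau": joint torques, N m; "tcp_pos": TCP position; "orientation": TCP orientation; "ft_force": force on the tool from outside, world axes, zero at the start; "moment": the same for the moment, N m; "opening": opening from 0.0 (shut) to 1.0 (fully open).
Only numpy, scipy, OpenCV 4.12 (cv2) and the standard library are available. Lean on these libraries where they do the work, as an engineer would, in place of code of your own. Each camera call takes 0.05 s, during which the arm holds its last target. There are 200 camera calls.

## Working session

There is one attempt and no reset: what is moved stays moved. The work goes in short steps, Python scripts to look and compute and a tool call to move; the robot and the scene stay as the last step left them, time stands still between calls to the robot, and variables do not carry over. Pictures are saved under pics/ and viewed, about 8 in all and at most 12, crops included, and the job is handed in when it is done.

Besides the shell and the picture viewer there is one more tool, called after "Call:" as name(argument=value, ...) on one line, values as JSON. apply_moves: Moves the arm, as the interface text tells. Its arguments: {"type":"object","properties":{"steps":{"type":"array","items":{"type":"array"}},"squeeze":{"type":"number"}},"required":["steps"]}

```bash
mkdir -p pics; ls
cat > h.py <<'E'
import numpy as np, cv2
from workcell import manip
def snap(n,f):
    c=manip.camera(n); np.savez('pics/'+f+'.npz',**c); cv2.imwrite('pics/'+f+'.png',c['frame'][:,:,::-1]); return c
def load(f): return dict(np.load('pics/'+f+'.npz'))
def ray(c,u,v):
    x=np.array([(u-c['cx'])/c['fx'],(v-c['cy'])/c['fy']]); r0=np.hypot(*x); r=r0
    for _ in range(20): r=r0/(1+c['k1']*r*r)
    x=x*(r/r0 if r0>0 else 1)
    R,t=np.array(c['R']),np.array(c['t'])
    return -R.T@t, R.T@np.array([x[0],x[1],1.])
def onplane(c,u,v,z):
    o,d=ray(c,u,v); return o+d*(z-o[2])/d[2]
def proj(c,X):
    p=np.array(c['R'])@np.array(X)+np.array(c['t']); x=p[:2]/p[2]; x=x*(1+c['k1']*(x@x))
    return np.array([x[0]*c['fx']+c['cx'],x[1]*c['fy']+c['cy']])
E
python3 - <<'E'
from h import *
for n in ('scene','top','wrist'):
    c=snap(n,n+'0'); print(n,c['fx'],c['k1'],-np.array(c['R']).T@c['t'], np.array(c['R'])[2])
s=manip.state(); print(s)
a=cv2.imread('pics/top0.png')
E
```

```text
pics
scene 481.34037117866046 -0.10413065583037008 [ 0.01227909 -0.57027298  0.50636331] [ 0.57422562  0.66321874 -0.48000608]
top 460.934802055097 -0.051306037351732114 [0.44680965 0.06144364 0.93283333] [ 0.13353113 -0.01207597 -0.99097104]
wrist 360.5500050032666 0.014497373832895665 [0.07188574 0.57531748 0.38409657] [ 0.25779628 -0.06873592 -0.96375124]
{'t': 0.15, 'joints': array([ 1.10592065e+00,  1.58912934e-01,  1.59794140e+00, -5.08734843e-05,
        1.38620221e+00, -2.10103482e-01]), 'qvel': array([ 0.00023623, -0.00232706, -0.00141175,  0.00053217,  0.0025205 ,
       -0.00035224]), 'tau': array([ 5.09043184e-04, -3.85907292e+01, -3.22437823e+01,  7.00956979e-02,
        3.50081257e-02, -4.56073622e-05]), 'tcp_pos': array([0.14473274, 0.55599178, 0.22184102]), 'orientation': array([[-9.67723018e-01,  2.52015449e-01, -6.11575606e-04],
       [ 2.52016061e-01,  9.67722137e-01, -1.33095518e-03],
       [ 2.56413985e-04, -1.44212283e-03, -9.99998927e-01]]), 'ft_force': array([ 0.33723064, -0.90548292,  0.51662595]), 'moment': array([-0.01522253, -0.01697084,  0.00796308]), 'opening': 0.9995219054138067}
```

View pics/top0.png

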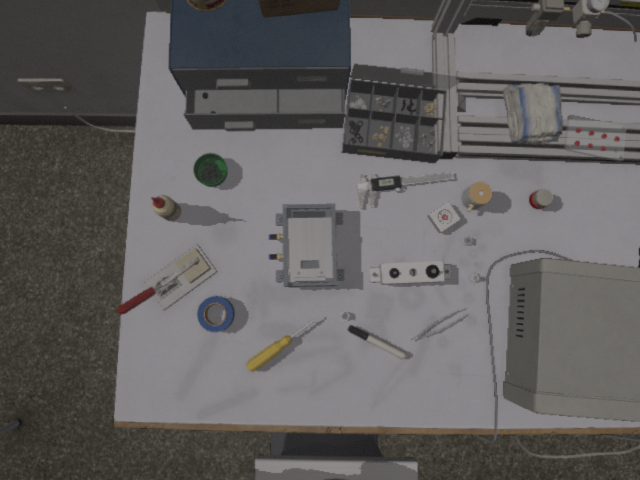

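View pics/scene0.png

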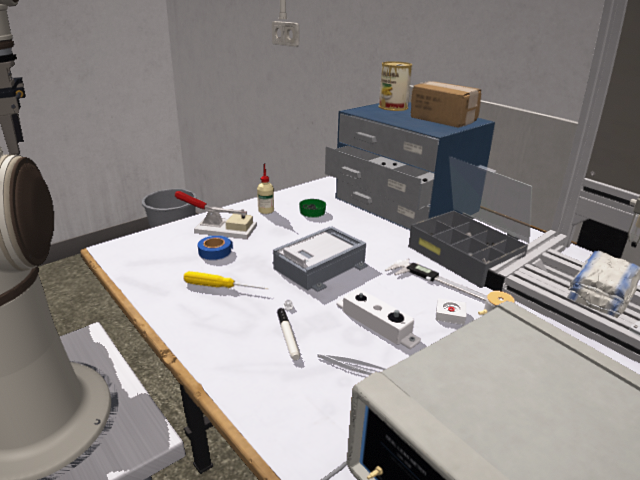

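Top view: the box is at about (310,245) with its slot at (310,265). The rivet block is at (415,272), with the large rivet on its right at (433,271) and the small one on its left at (394,272). Next I measure these.

Run:
```python
from h import *
c=load('top0'); g=cv2.cvtColor(c['frame'],cv2.COLOR_RGB2GRAY)
def blobs(x0,y0,x1,y1,th):
    m=(g[y0:y1,x0:x1]<th).astype(np.uint8); n,l,st,ce=cv2.connectedComponentsWithStats(m)
    for i in range(1,n):
        if st[i,4]>15: print(st[i], ce[i]+[x0,y0], onplane(c,*(ce[i]+[x0,y0]),0.0345))
blobs(375,255,455,290,60)
for p in [(310,265),(290,210),(333,206),(287,284),(336,284)]: print(p,onplane(c,*p,0.0415))
z=c['frame'][195:300,260:360,::-1]; z2=c['frame'][250:295,365:455,::-1]
a=cv2.resize(z,None,fx=5,fy=5,interpolation=3); b=cv2.resize(z2,(300,150),interpolation=3)
o=np.zeros((525,800,3),np.uint8); o[:,:500]=a; o[:150,500:]=b
cv2.imwrite('pics/crop1.png',o)
```

```text
[ 51  10  13  13 106] [432.10377358 271.18867925] [ 0.52049929 -0.17902864  0.0345    ]
[15 14  9  9 55] [393.94545455 272.67272727] [ 0.515889   -0.10356035  0.0345    ]
(310, 265) [0.52645791 0.06117573 0.0415    ]
(290, 210) [0.63416121 0.10321478 0.0415    ]
(333, 206) [0.64440159 0.01860157 0.0415    ]
(287, 284) [0.48863842 0.10462401 0.0415    ]
(336, 284) [0.49085263 0.01008896 0.0415    ]
```

View pics/crop1.png

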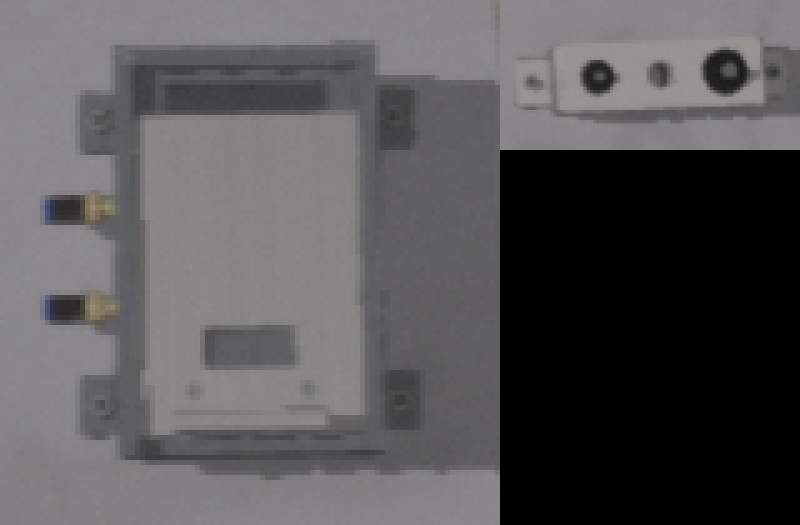

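```bash
cat >> h.py <<'E'
def plan(pos,xh,n=None):
    """rows towards pos with tool x heading xh (rad, world), tool down: shift at the current orientation and total turn"""
    s=manip.state(); R=s['orientation']; d=R.T@(np.array(pos)-s['tcp_pos'])*1000
    X=np.array([np.cos(xh),np.sin(xh),0]); Z=np.array([0,0,-1.]); T=np.c_[X,np.cross(Z,X),Z]
    rv=cv2.Rodrigues(R.T@T)[0].ravel()
    print('tcp',s['tcp_pos'].round(4),'F',s['ft_force'].round(1),'open',round(s['opening'],3),'t',round(s['t'],2),'shift(tool,mm)',d.round(1),'turn',rv.round(3))
E
python3 - <<'E'
from h import *
c=load('top0'); P=lambda u,v,z:onplane(c,260+u/5,195+v/5,z)[:2]
k=[P(115,45,.0445),P(377,42,.0445),P(122,458,.0445),P(385,455,.0445)]
for a in k: print(a)
print('len',np.linalg.norm(k[0]-k[2]),np.linalg.norm(k[1]-k[3]),'w',np.linalg.norm(k[0]-k[1]))
for a,b in((2,0),(3,1)): d=k[a]*-1+k[b]; print('yaw',np.arctan2(d[1],d[0]))
for a,b in((1,0),(3,2)): d=k[b]-k[a]; print('yaw',np.arctan2(-d[0],d[1]))
print('centre',np.mean(k,0)); print('slot',P(250,346,.0415), 'rail',P(250,418,.0535))
plan([.43,.057,.13],np.pi+0.0)
E
```

```text
[0.64521419 0.11720237]
[0.64909279 0.01410451]
[0.4833959  0.10931694]
[0.48690803 0.00827056]
len 0.16201029813331264 0.1622896594235663 w 0.10317079229308691
yaw 0.048691612571786655
yaw 0.03595551361235921
yaw 0.03760290018838331
yaw 0.03474354754246034
centre [0.56615273 0.06222359]
slot [0.52801442 0.06121349] rail [0.49938309 0.06054897]
tcp [0.1447 0.556  0.2218] F [ 0.3 -0.9  0.5] open 1.0 t 0.15 shift(tool,mm) [-401.8 -410.9   92.3] turn [-0.001 -0.    -0.255]
```

Call:
apply_moves(steps=[[[0, 0, 0], [-20, -20, 0], 1], [[0, 0, 0], [-20, -20, 0], 1], [[0, 0, 0], [-20, -20, 0], 1], [[0, 0, 0], [-20, -20, 0], 1], [[0, 0, 0], [-20, -20, 0], 1]], squeeze=20)

```text
t: 0.57
tcp_pos: [0.2167, 0.4331, 0.2222]
orientation: [[-0.968, 0.252, -0.0], [0.252, 0.968, -0.001], [0.0, -0.001, -1.0]]
ft_force: [0.7, -0.1, 1.1]
opening: 0.66
```

Call:
apply_moves(steps=[[[0, 0, 0], [-20, -20, 0], 1], [[0, 0, 0], [-20, -20, 0], 1], [[0, 0, 0], [-20, -20, 0], 1], [[0, 0, 0], [-20, -20, 0], 1], [[0, 0, 0], [-20, -20, 0], 1]])

```text
t: 0.98
tcp_pos: [0.2883, 0.3112, 0.2224]
orientation: [[-0.968, 0.252, -0.0], [0.252, 0.968, -0.0], [0.0, -0.0, -1.0]]
ft_force: [0.8, -0.4, -0.1]
opening: 0.293
```

Call:
apply_moves(steps=[[[0, 0, 0], [-20, -20, 0], 1], [[0, 0, 0], [-20, -20, 0], 1], [[0, 0, 0], [-20, -20, 0], 1], [[0, 0, 0], [-20, -20, 0], 1], [[0, 0, 0], [-20, -20, 0], 1]])

```text
t: 1.4
tcp_pos: [0.3599, 0.1892, 0.2224]
orientation: [[-0.968, 0.252, -0.0], [0.252, 0.968, 0.0], [0.0, 0.0, -1.0]]
ft_force: [-0.2, -0.3, 0.8]
opening: 0.005
```

Call:
apply_moves(steps=[[[0, 0, 0], [-20, -20, 0], 1], [[0, 0, 0], [-20, -20, 0], 1], [[0, 0, -0.1], [-10, -10, 20], 1], [[0, 0, -0.1], [0, 0, 20], 1], [[0, 0, -0.094], [0, 0, 20], 1]])

```text
t: 1.82
tcp_pos: [0.396, 0.1286, 0.162]
orientation: [[-0.999, -0.042, 0.001], [-0.042, 0.999, 0.0], [-0.001, -0.0, -1.0]]
ft_force: [-0.0, 0.2, -0.5]
opening: 0.007
```

Run:
```python
from h import *
plan([.43,.057,.13],np.pi+0.039)
```

```text
tcp [0.396  0.1286 0.162 ] F [-0.   0.2 -0.5] open 0.007 t 1.82 shift(tool,mm) [-31.  -72.9  32. ] turn [-0.     0.001  0.003]
```

Call:
apply_moves(steps=[[[0, 0, 0.003], [-10, -24, 10], 1], [[0, 0, 0], [-10, -24, 10], 1], [[0, 0, 0], [-10, -24, 10], 1], [[0, 0, 0], [0, 0, 0], 1]])

```text
t: 2.15
tcp_pos: [0.4282, 0.0558, 0.1308]
orientation: [[-0.999, -0.033, -0.002], [-0.033, 0.999, -0.001], [0.002, -0.001, -1.0]]
ft_force: [-1.1, 1.7, 0.1]
opening: 0.005
```

Run:
```python
from h import *
c=snap('wrist','w1'); plan([.43,.057,.13],np.pi+0.039)
```

```text
tcp [0.4277 0.0574 0.1316] F [-0.   0.1 -0.6] open 0.004 t 2.2 shift(tool,mm) [-2.3 -0.5  1.6] turn [ 0.    -0.002 -0.006]
```

View pics/w1.png

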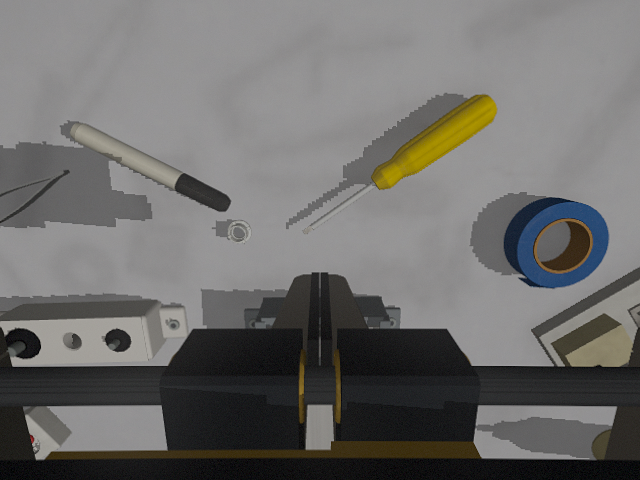

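The wrist camera looks back towards the robot from behind the fingers, so it doesn't show the box. The rail measures x≈0.499 and the slot 0.528, so the cover is about 22 mm open. I'll go down behind the rail.

Call:
apply_moves(steps=[[[0, 0, -0.006], [-23, 2, 10], 1], [[0, 0, 0], [-23, 2, 20], 1], [[0, 0, 0], [0, 0, 20], 1], [[0, 0, 0], [0, 0, 15], 1], [[0, 0, 0], [0, 0, 10], 1]])

```text
t: 2.62
tcp_pos: [0.4728, 0.0655, 0.0561]
orientation: [[-0.999, -0.043, -0.002], [-0.043, 0.999, 0.001], [0.002, 0.001, -1.0]]
ft_force: [-1.1, 0.2, 0.0]
opening: 0.01
```

Run:
```python
from h import *
plan([.507,.0605,.0555],np.pi+0.039)
c=snap('scene','s1'); u=proj(c,manip.state()['tcp_pos']).astype(int); print(u)
v=c['frame'][u[1]-75:u[1]+75,u[0]-80:u[0]+120,::-1]; cv2.imwrite('pics/s1c.png',cv2.resize(v,None,fx=4,fy=4,interpolation=3))
```

```text
tcp [0.4728 0.0655 0.0561] F [-1.1  0.2  0. ] open 0.01 t 2.62 shift(tool,mm) [-34.   -6.4   0.5] turn [ 0.001 -0.002  0.004]
[280 255]
```

View pics/s1c.png

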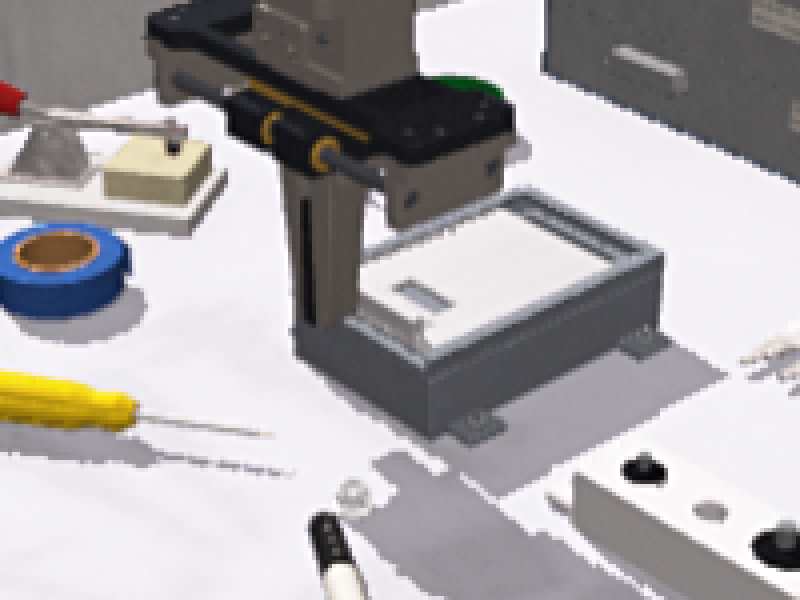

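The finger tip is behind the rail and above the box's near edge, touching nothing. Now I push.

Call:
apply_moves(steps=[[[0, 0, 0], [-5, -2, 0], 1], [[0, 0, 0], [-4, -1, 0], 1], [[0, 0, 0], [-3, 0, 0], 1], [[0, 0, 0], [-3, 0, 0], 1], [[0, 0, 0], [-3, 0, 0], 1]])

```text
t: 3.08
tcp_pos: [0.4924, 0.0622, 0.0584]
orientation: [[-0.999, -0.042, 0.0], [-0.042, 0.999, -0.0], [-0.0, -0.0, -1.0]]
ft_force: [-3.1, -0.7, 2.7]
opening: 0.005
```

Call:
apply_moves(steps=[[[0, 0, 0], [-3, 0, 0], 1], [[0, 0, 0], [-3, 0, 0], 1], [[0, 0, 0], [-2, 0, 0], 1]])

```text
t: 3.33
tcp_pos: [0.5004, 0.0625, 0.0578]
orientation: [[-0.999, -0.042, 0.0], [-0.042, 0.999, 0.0], [-0.0, -0.0, -1.0]]
ft_force: [-3.7, -0.5, 2.7]
opening: 0.009
```

Call:
apply_moves(steps=[[[0, 0, 0], [-2, 0, 0.5], 1], [[0, 0, 0], [-2, 0, 0.5], 1], [[0, 0, 0], [-2, 0, 0], 1]])

```text
t: 3.58
tcp_pos: [0.506, 0.0628, 0.0564]
orientation: [[-0.999, -0.042, -0.0], [-0.042, 0.999, 0.0], [0.0, 0.0, -1.0]]
ft_force: [-3.0, -0.2, 2.2]
opening: 0.005
```

Call:
apply_moves(steps=[[[0, 0, 0], [-1, 0, 0], 1], [[0, 0, 0], [-1, 0, 0], 1], [[0, 0, 0], [-1, 0, 0], 1]])

```text
t: 3.83
tcp_pos: [0.5084, 0.063, 0.0563]
orientation: [[-0.999, -0.042, -0.002], [-0.042, 0.999, 0.0], [0.002, 0.0, -1.0]]
ft_force: [-6.7, -1.3, 3.9]
opening: 0.004
```

Call:
apply_moves(steps=[[[0, 0, 0], [-1, 0, 0], 1], [[0, 0, 0], [-0.5, 0, 0], 1]])

```text
t: 4.0
tcp_pos: [0.5085, 0.063, 0.0563]
orientation: [[-0.999, -0.043, -0.005], [-0.043, 0.999, -0.0], [0.005, 0.0, -1.0]]
ft_force: [-9.7, -0.5, 8.7]
opening: -0.0
```

Call:
apply_moves(steps=[[[0, 0, 0], [-0.5, 0, 0], 1], [[0, 0, 0], [0, 0, 0], 1]])

```text
t: 4.17
tcp_pos: [0.5085, 0.063, 0.0562]
orientation: [[-0.999, -0.043, -0.006], [-0.043, 0.999, -0.0], [0.006, 0.0, -1.0]]
ft_force: [-11.9, -1.5, 9.4]
opening: 0.005
```

The cover stalled at x=0.5085 with 12 N, so it is at the stop. I'll back off and look at the slot from above.

Call:
apply_moves(steps=[[[0, 0, 0], [8, 0, 0], 1], [[0, 0, 0], [0, 0, -20], 1], [[0, 0, 0], [0, 0, -30], 0.5], [[0, 0, 0], [-25, 0, -15], 0.5], [[0, 0, 0], [-25, 0, 0], 0.5]])

```text
t: 4.58
tcp_pos: [0.5566, 0.0647, 0.1264]
orientation: [[-0.999, -0.042, 0.01], [-0.042, 0.999, -0.001], [-0.01, -0.001, -1.0]]
ft_force: [0.1, -0.2, 1.0]
opening: 0.201
```

Call:
apply_moves(steps=[[[0, 0, 0], [-25, 0, 0], 0.5], [[0, 0, 0], [-25, 0, 0], 0.5], [[0, 0, 0], [-12, 0, 0], 0.5], [[0, 0, 0], [0, 0, 0], 0.5], [[0, 0, 0], [0, 0, 0], 0.5]])

```text
t: 5.0
tcp_pos: [0.6151, 0.0674, 0.1214]
orientation: [[-0.999, -0.042, 0.001], [-0.042, 0.999, 0.0], [-0.001, 0.0, -1.0]]
ft_force: [-0.8, 0.1, 0.4]
opening: 0.5
```

Run:
```python
from h import *
plan([.615,.064,.12],np.pi+0.039)
c=snap('wrist','w2')
```

```text
tcp [0.6151 0.0674 0.1214] F [-0.8  0.1  0.4] open 0.5 t 5.0 shift(tool,mm) [ 0.3 -3.4  1.4] turn [0.    0.001 0.003]
```

View pics/w2.png

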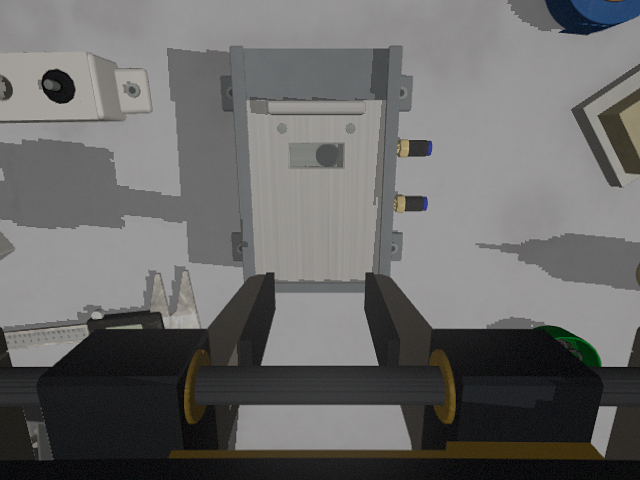

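The slot spans about (289–344, 142–168) and the clip's dark hole is at about (327,155). The cover's far edge is against the end wall. Now measure.

Run:
```python
from h import *
c=load('w2'); g=cv2.cvtColor(c['frame'],cv2.COLOR_RGB2GRAY)
print(g[155,280:352]); print(g[134:176,300]); print(g[134:176,327])
m=(g[138:173,284:350]<85).astype(np.uint8)
n,l,st,ce=cv2.connectedComponentsWithStats(m)
for i in range(1,n):
    if st[i,4]>30:
        p=ce[i]+[284,138]; print(st[i],p,onplane(c,*p,.0375))
```

```text
[151 151 148 149 151 150 150 148 140 143 119 126 125 125 125 125 127 126
 126 126 126 126 126 125 127 127 126 125 125 126 125 127 124 125 126 118
  75  78  77  77  78  78  78  81  79  77  78  78  78  79  79  78  80  77
  78  78  79  85  88  88  92  90  92 111 130 153 155 152 149 151 154 152]
[149 148 150 149 148 149 150 150 140 123 125 126 128 122 124 123 125 123
 125 126 126 126 127 129 129 128 126 122 123 125 125 125 114 119 125 146
 147 147 146 147 147 148]
[154 153 154 152 154 153 152 154 136 117  88  79  79  79  75  77  78  78
  76  81  79  78  80  78  79  78  78  78  79  78  79  76  80 108 128 149
 151 151 151 151 151 149]
[ 32   7  23  22 384] [326.6796875 154.9375   ] [0.55080081 0.06977964 0.0375    ]
```

Run:
```python
from h import *
c=load('w2'); P=lambda u,v,z:onplane(c,u,v,z)
print('cam',-np.array(c['R']).T@c['t'])
L,Rr,T,B=P(289.3,155,.0415),P(344.3,155,.0415),P(317,142.2,.0415),P(317,168.6,.0415)
print('slot L-R',Rr[1]-L[1],'T-B',B[0]-T[0],'centre',(L+Rr)[1]/2,(T+B)[0]/2)
for z in (.038,.0365): 
  a,b=P(315.7,155,z),P(338,155,z); print('hole w',b[1]-a[1],'cy',(a+b)[1]/2)
# box walls (z .0445), outer edges at row 60 and 270, rail
for v in (100,200,260):
    r=c['frame'][v].mean(1); print(v,r[222:256].astype(int),r[372:406].astype(int))
g=c['frame'].mean(2); print(g[85:125,320].astype(int)); print(g[270:300,310].astype(int)); print(g[40:60,310].astype(int))
```

```text
cam [0.5397564  0.06447759 0.28373781]
slot L-R 0.035993163484254936 T-B 0.01684584701141978 centre 0.06322988256695543 0.5512652382145038
hole w 0.014805237139835122 cy 0.06988368028142013
hole w 0.014895609296377767 cy 0.06991667942360132
100 [ 75  72  75  75  74  73  76  74  75  72  76  95 104 105 105 106 107 105
 107 104 106 106 105 102 115 140 139 129  99 100 100  99 102 101] [136 136 136 136 137 140 136 136 139 144 103 103 105 104  74  97 105 106
 105 106 103 104 106 103 106 104 106 103  87 104 106 106 106 106]
200 [106 106 106 106 106 106 107 107 108 105 105 107 107 107 108 109 106  88
 109 106 107 108 108 109 109 107 109 109 109 118 150 148 147 148] [153 151 104 107 155 151 104 108 108  95  83 112 107 107 108 107 105 107
 108 106 108 108 126 130  99 102 134 136 136 135 138 138 143  89]
260 [108 109 107 108 108 108 107 108 108 108 104  81  72  68  67  66  66  66
  67  66  72 107 108 106 106 107 105 106 108 109 106 107 118 147] [148 101 105 105 107 106 105  71 107 106 106 104 106 106 107 107 106 108
 116 104 105 104 102 104 104 106 105 107 121 152 154 153 154 152]
[105 106 106 105 106 105 108 105 103 106 107 109 107  71  74  97 129 136
 153 151 153 150 149 147 147 147 138 126 111  65 131 152 151 150 150 150
 150 150 150 150]
[144 145 144 146 145 144 144 145 145 146 115 102  88  93 103 103 105 104
 103 106 103 101 116 149 156 153 154 153 152 152]
[142 143 143 142 142 141 142 143 126 102 103 103 105 105 106 105 102 104
 105 105]
```

Hole width is 14.8 mm (given: 14.5). The hole is at about (0.551, 0.070), 6.7 mm to +y of the slot's centre. On to the rivet.

Call:
apply_moves(steps=[[[0, 0, 0], [5, -35, 0], 0.4], [[0, 0, 0], [5, -35, 0], 0.4], [[0, 0, 0], [5, -35, 0], 0.4], [[0, 0, 0], [5, -35, 0], 0.4], [[0, 0, 0], [5, -35, 0], 0.4]])

```text
t: 5.47
tcp_pos: [0.596, -0.1095, 0.1218]
orientation: [[-0.999, -0.043, 0.0], [-0.043, 0.999, 0.0], [-0.0, 0.0, -1.0]]
ft_force: [0.6, -0.2, -0.3]
opening: 0.599
```

Call:
apply_moves(steps=[[[0, 0, 0], [5, -35, 0], 0.4], [[0, 0, 0], [5, -32, 0], 0.4], [[0, 0, 0], [0, 0, 0], 0.4], [[0, 0, 0], [0, 0, 0], 0.4]])

```text
t: 5.8
tcp_pos: [0.5891, -0.1769, 0.1217]
orientation: [[-0.999, -0.039, 0.0], [-0.039, 0.999, 0.0], [-0.0, 0.0, -1.0]]
ft_force: [-0.0, 0.3, -0.6]
opening: 0.598
```

Run:
```python
from h import *
plan([.585,-.178,.12],np.pi+0.039)
c=snap('wrist','w3'); t=snap('top','t3')
v=c['frame'][:,:,::-1].copy(); e=t['frame'][195:300,260:360,::-1]
o=np.zeros((480,640,3),np.uint8); o[:]=v; o[330:,:]=0; o[330:330+150,0:143]=cv2.resize(e,(143,150)); 
b=cv2.resize(t['frame'][240:290,270:345,::-1],(225,150),interpolation=3); o[330:480,150:375]=b
cv2.imwrite('pics/w3c.png',o)
```

```text
tcp [ 0.5891 -0.1769  0.1217] F [-0.   0.3 -0.6] open 0.598 t 5.8 shift(tool,mm) [ 4.2 -0.9  1.7] turn [0. 0. 0.]
```

View pics/w3c.png

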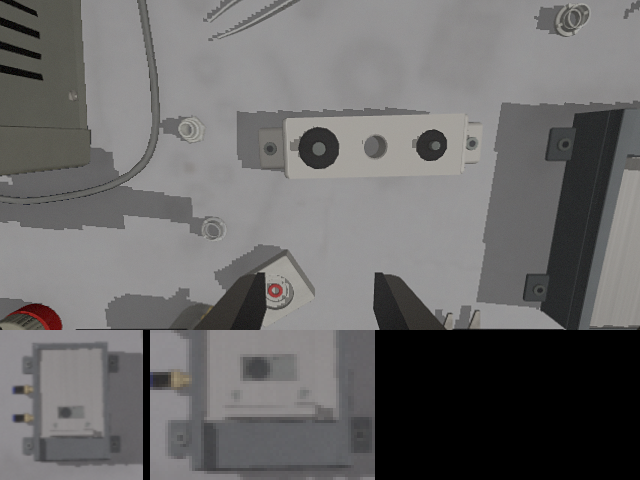

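The large rivet's flange is at about (319,148) and the small one's at about (432,145). The top inset shows the cover shut and the clip hole on the left side of the slot.

Run:
```python
from h import *
c=load('w3'); g=cv2.cvtColor(c['frame'],cv2.COLOR_RGB2GRAY); print('cam',-np.array(c['R']).T@c['t'])
m=(g[115:180,287:350]<60).astype(np.uint8)
cs,_=cv2.findContours(m,cv2.RETR_EXTERNAL,cv2.CHAIN_APPROX_NONE); k=max(cs,key=cv2.contourArea)
(e,ax,an)=cv2.fitEllipse(cv2.convexHull(k)); e=np.array(e)+[287,115]; print('ell',e,ax,onplane(c,*e,.0355))
print('dia',ax[0]*(0.284-.0355)/360/np.cos(.26))
print(g[148,300:340]); print(g[132:166,319])
h=(g[130:166,300:338]>70).astype(np.uint8)*(cv2.circle(np.zeros((36,38),np.uint8),(int(e[0]-300),int(e[1]-130)),12,1,-1))
n,l,st,ce=cv2.connectedComponentsWithStats(h)
for i in range(1,n): print(st[i],ce[i]+[300,130],onplane(c,*(ce[i]+[300,130]),.0455))
t=load('t3'); g=cv2.cvtColor(t['frame'],cv2.COLOR_RGB2GRAY)
print(g[255:270,297:322])
```

```text
cam [ 0.51381826 -0.17967761  0.28401243]
ell [318.27645111 147.78350067] (39.82585906982422, 41.122379302978516) [ 0.52038132 -0.18013816  0.0355    ]
dia 0.028447010129261412
[ 43  41  47  44  49  45  46  46  42  45  42  43  73 103 100 101 102 100
 103 101 104 103 103 104 108  72  44  48  47  50  50  51  51  51  49  50
  49  44  58 138]
[ 46  51  48  48  49  50  49  49  46  45  92 104 105 102 104 102 101 101
 102  99  98 102 100  78  50  48  46  49  48  48  48  50  51  49]
[ 12  12  14  14 143] [318.5034965  148.33566434] [ 0.52045467 -0.17996098  0.0455    ]
[[140 141 141 119  93  92  87  75  73  72  75  85 101 110 115 114 115 115
  115 115 117 120 132 139 139]
 [140 140 140 125 105 107 106  99  93  92  95 106 111 116 116 116 115 116
  116 117 119 121 131 138 139]
 [140 140 141 137 134 136 137 137 138 136 136 137 138 139 139 136 137 137
  137 138 137 139 140 139 139]
 [141 140 140 141 142 141 142 143 143 142 141 139 142 142 141 140 140 139
  139 141 141 140 139 139 137]
 [140 138 139 142 142 144 142 143 143 141 140 139 140 142 140 140 140 140
  139 141 140 140 139 132 131]
 [132 1
[... 343 characters left out ...]
42 143 141 140 142 142 143 140 139 139
  139 140 140 139 136 135 134]
 [137 136 137 140 140 140 140 142 141 140 139 140 139 139 141 139 140 138
  139 140 138 130 122 118 119]
 [121 124 126 126 128 129 128 130 129 126 127 129 129 129 131 132 133 134
  136 138 138 135 130 129 130]
 [137 138 138 138 138 138 136 136 137 136 137 137 137 137 138 138 138 140
  138 140 139 139 139 139 139]
 [139 139 140 138 140 140 139 139 139 139 140 139 139 140 140 140 140 140
  139 138 139 138 138 141 143]
 [130 129 130 128 127 128 127 126 127 126 125 126 125 124 125 125 123 123
  121 120 120 118 119 119 117]
 [ 87  87  84  84  83  83  81  86  85  84  89  88  89  86  86  84  84  85
   86  86  87  89  91  91  91]]
```

Call:
apply_moves(steps=[[[0, 0, 0], [23, 0, 0], 0.6], [[0, 0, 0], [23, -0.4, 0], 0.6], [[0, 0, 0], [22.7, 0, 15], 0.6], [[0, 0, 0], [0, 0, 20], 0.6], [[0, 0, 0], [0, 0, 20], 0.6]])

```text
t: 6.32
tcp_pos: [0.521, -0.1774, 0.0665]
orientation: [[-0.999, -0.044, 0.001], [-0.044, 0.999, -0.0], [-0.001, -0.0, -1.0]]
ft_force: [-0.0, -0.2, -0.2]
opening: 0.398
```

Call:
apply_moves(steps=[[[0, 0, 0], [0, 0, 8], 0.6], [[0, 0, 0], [0, 0, 0], 0.6]])

```text
t: 6.48
tcp_pos: [0.5199, -0.1768, 0.0565]
orientation: [[-0.999, -0.044, -0.004], [-0.044, 0.999, 0.003], [0.004, 0.003, -1.0]]
ft_force: [-0.0, -0.0, -0.3]
opening: 0.401
```

Run:
```python
from h import *
plan([.5204,-.180,.0445],np.pi+0.039)
```

```text
tcp [ 0.5199 -0.1768  0.0565] F [-0.  -0.  -0.3] open 0.401 t 6.48 shift(tool,mm) [-0.4 -3.2 12. ] turn [ 0.003 -0.004  0.005]
```

Call:
apply_moves(steps=[[[0, 0, 0.005], [0, -3.2, 5], 0.6], [[0, 0, 0], [0, 0, 5], 0.6], [[0, 0, 0], [0, 0, 0], 0.6], [[0, 0, 0], [0, 0, 0], 0.6]])

```text
t: 6.82
tcp_pos: [0.522, -0.1825, 0.049]
orientation: [[-0.999, -0.037, 0.001], [-0.037, 0.999, -0.0], [-0.001, -0.0, -1.0]]
ft_force: [-0.1, 0.6, 0.2]
opening: 0.402
```

Run:
```python
from h import *
plan([.5204,-.180,.0445],np.pi+0.039)
```

```text
tcp [ 0.522  -0.1825  0.049 ] F [-0.1  0.6  0.2] open 0.402 t 6.82 shift(tool,mm) [1.5 2.5 4.5] turn [-0.     0.001 -0.002]
```

Call:
apply_moves(steps=[[[0, 0, 0], [1.5, 2.4, 2], 0.6], [[0, 0, 0], [0, 0, 2], 0.6], [[0, 0, 0], [0, 0, 0], 0.6], [[0, 0, 0], [0, 0, 0], 0.6], [[0, 0, 0], [0, 0, 0], 0.6]])

```text
t: 7.23
tcp_pos: [0.5201, -0.1801, 0.0447]
orientation: [[-0.999, -0.037, 0.0], [-0.037, 0.999, -0.0], [-0.0, -0.0, -1.0]]
ft_force: [0.1, -0.5, -0.5]
opening: 0.399
```

Run:
```python
from h import *
plan([.5204,-.180,.0445],np.pi+0.039)
```

```text
tcp [ 0.5201 -0.1801  0.0447] F [ 0.1 -0.5 -0.5] open 0.399 t 7.23 shift(tool,mm) [-0.3  0.   0.2] turn [-0.     0.    -0.002]
```

Call:
apply_moves(steps=[[[0, 0, 0], [0, 0, 0], 0.8], [[0, 0, 0], [0, 0, 0], 0.95], [[0, 0, 0], [0, 0, 0], 1], [[0, 0, 0], [0, 0, 0], 1], [[0, 0, 0], [0, 0, 0], 1]], squeeze=35)

```text
t: 7.65
tcp_pos: [0.5201, -0.18, 0.0446]
orientation: [[-0.999, -0.037, 0.0], [-0.037, 0.999, -0.0], [-0.0, -0.0, -1.0]]
ft_force: [-0.5, -0.2, 0.5]
opening: 0.076
```

Call:
apply_moves(steps=[[[0, 0, 0], [0, 0, 0], 1], [[0, 0, 0], [0, 0, 0], 1], [[0, 0, 0], [0, 0, -3], 1], [[0, 0, 0], [0, 0, -5], 1], [[0, 0, 0], [0, 0, 0], 1]])

```text
t: 8.07
tcp_pos: [0.5208, -0.1804, 0.0538]
orientation: [[-0.999, -0.037, 0.002], [-0.037, 0.999, -0.001], [-0.001, -0.001, -1.0]]
ft_force: [-0.2, -0.2, -0.3]
opening: 0.074
```

Run:
```python
from h import *
plan([.5204,-.180,.0445],np.pi+0.039)
```

```text
tcp [ 0.5208 -0.1804  0.0538] F [-0.2 -0.2 -0.3] open 0.074 t 8.07 shift(tool,mm) [0.4 0.4 9.3] turn [-0.001  0.001 -0.002]
```

Call:
apply_moves(steps=[[[0, 0, 0], [0, 0, -15], 1], [[0, 0, 0], [0, 0, -20], 1], [[0, 0, 0], [0, 0, -20], 1], [[0, 0, 0], [0, 0, -20], 1], [[0, 0, 0], [0, 0, 0], 1]])

```text
t: 8.48
tcp_pos: [0.5227, -0.1816, 0.1323]
orientation: [[-0.999, -0.037, 0.007], [-0.037, 0.999, -0.004], [-0.007, -0.005, -1.0]]
ft_force: [0.7, -0.2, 1.8]
opening: 0.079
```

Run:
```python
from h import *
plan([.5204,-.180,.0445],np.pi+0.039)
c=snap('scene','s4'); u=proj(c,manip.state()['tcp_pos']).astype(int); print(u)
v=c['frame'][u[1]-40:u[1]+90,u[0]-65:u[0]+65,::-1]; w=snap('wrist','w4')['frame'][170:330,250:390,::-1]
cv2.imwrite('pics/s4c.png',np.hstack([cv2.resize(v,(400,400),interpolation=3),cv2.resize(w,(350,400),interpolation=3)]))
```

```text
tcp [ 0.5227 -0.1816  0.1323] F [ 0.7 -0.2  1.8] open 0.079 t 8.48 shift(tool,mm) [ 2.9  2.1 87.8] turn [-0.005  0.007 -0.002]
[402 265]
```

View pics/s4c.png

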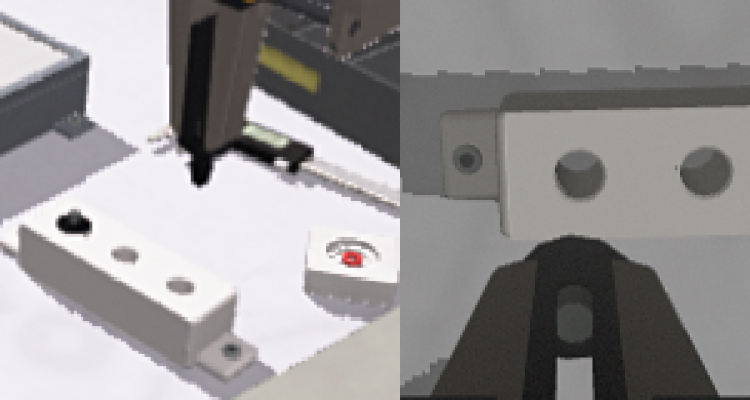

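The large rivet is lifted out and held upright by its pin, with the small rivet still in its hole. Now carry it over the clip hole.

Call:
apply_moves(steps=[[[0, 0, 0], [-3, 15, 0], 1], [[0, 0, 0], [-5, 28, 0], 1], [[0, 0, 0], [-5, 32, 0], 1], [[0, 0, 0], [-5, 32, 0], 1], [[0, 0, 0], [-5, 32, 0], 1]])

```text
t: 9.0
tcp_pos: [0.5366, -0.0386, 0.1256]
orientation: [[-0.999, -0.036, -0.003], [-0.036, 0.999, 0.001], [0.003, 0.001, -1.0]]
ft_force: [-0.5, 0.5, 0.1]
opening: 0.078
```

Call:
apply_moves(steps=[[[0, 0, 0], [-5, 32, 0], 1], [[0, 0, 0], [-5, 32, 5], 1], [[0, 0, 0], [-3, 28, 10], 1], [[0, 0, 0], [-1.6, 18.8, 10], 1], [[0, 0, 0], [0, 0, 5], 1]])

```text
t: 9.42
tcp_pos: [0.546, 0.0745, 0.0943]
orientation: [[-0.999, -0.041, -0.005], [-0.041, 0.999, 0.001], [0.005, 0.002, -1.0]]
ft_force: [-0.7, 0.3, -0.3]
opening: 0.076
```

Call:
apply_moves(steps=[[[0, 0, 0], [0, 0, 5], 1], [[0, 0, 0], [0, 0, 5], 1], [[0, 0, 0], [0, 0, 0], 1], [[0, 0, 0], [0, 0, 0], 1], [[0, 0, 0], [0, 0, 0], 1]])

```text
t: 9.83
tcp_pos: [0.5487, 0.0701, 0.088]
orientation: [[-0.999, -0.036, 0.001], [-0.036, 0.999, -0.0], [-0.001, -0.0, -1.0]]
ft_force: [-0.0, -0.3, -0.2]
opening: 0.076
```

Run:
```python
from h import *
plan([.551,.0695,.081],np.pi+0.039)
```

```text
tcp [0.5487 0.0701 0.088 ] F [-0.  -0.3 -0.2] open 0.076 t 9.83 shift(tool,mm) [-2.3 -0.6  7. ] turn [-0.     0.001 -0.003]
```

Call:
apply_moves(steps=[[[0, 0, -0.003], [-2.3, -0.4, 3], 1], [[0, 0, 0], [0, 0, 3], 1], [[0, 0, 0], [0, 0, 2], 1], [[0, 0, 0], [0, 0, 0], 1], [[0, 0, 0], [0, 0, 0], 1]])

```text
t: 10.25
tcp_pos: [0.5505, 0.0707, 0.0794]
orientation: [[-0.999, -0.04, -0.001], [-0.04, 0.999, 0.0], [0.001, 0.0, -1.0]]
ft_force: [-0.4, -0.3, -1.1]
opening: 0.072
```

Call:
apply_moves(steps=[[[0, 0, 0], [0, 0, 1.5], 1], [[0, 0, 0], [0, 0, 1.5], 1], [[0, 0, 0], [0, 0, 1], 1]])

```text
t: 10.5
tcp_pos: [0.5506, 0.0707, 0.0755]
orientation: [[-0.999, -0.04, -0.0], [-0.04, 0.999, -0.0], [0.0, -0.0, -1.0]]
ft_force: [-0.3, -0.5, -0.0]
opening: 0.079
```

Call:
apply_moves(steps=[[[0, 0, 0], [0, 0, 1], 1], [[0, 0, 0], [0, 0, 1], 1], [[0, 0, 0], [0, 0, 0], 1]])

```text
t: 10.75
tcp_pos: [0.5505, 0.0707, 0.0733]
orientation: [[-0.999, -0.04, -0.0], [-0.04, 0.999, 0.0], [0.0, 0.0, -1.0]]
ft_force: [-0.4, -1.0, 0.0]
opening: 0.074
```

Call:
apply_moves(steps=[[[0, 0, 0], [0, 0, 1.5], 1], [[0, 0, 0], [0, 0, 1.5], 1], [[0, 0, 0], [0, 0, 1], 1]])

```text
t: 11.0
tcp_pos: [0.5506, 0.0707, 0.0694]
orientation: [[-0.999, -0.04, -0.0], [-0.04, 0.999, -0.0], [0.0, -0.0, -1.0]]
ft_force: [0.0, 0.1, 0.4]
opening: 0.073
```

Call:
apply_moves(steps=[[[0, 0, 0], [0, 0, 1], 1], [[0, 0, 0], [0, 0, 1], 1], [[0, 0, 0], [0, 0, 0], 1]])

```text
t: 11.25
tcp_pos: [0.5505, 0.0707, 0.0674]
orientation: [[-0.999, -0.04, -0.0], [-0.04, 0.999, 0.0], [0.0, 0.0, -1.0]]
ft_force: [-0.3, -0.0, 0.1]
opening: 0.075
```

Call:
apply_moves(steps=[[[0, 0, 0], [0, 0, 1], 1], [[0, 0, 0], [0, 0, 1], 1], [[0, 0, 0], [0, 0, 1], 1]])

```text
t: 11.5
tcp_pos: [0.5507, 0.0707, 0.0645]
orientation: [[-0.999, -0.04, 0.0], [-0.04, 0.999, -0.0], [-0.0, -0.0, -1.0]]
ft_force: [0.3, -0.5, 0.2]
opening: 0.075
```

Call:
apply_moves(steps=[[[0, 0, 0], [0, 0, 1], 1], [[0, 0, 0], [0, 0, 1], 1], [[0, 0, 0], [0, 0, 1], 1]])

```text
t: 11.75
tcp_pos: [0.5506, 0.0707, 0.0615]
orientation: [[-0.999, -0.04, -0.0], [-0.04, 0.999, -0.0], [0.0, -0.0, -1.0]]
ft_force: [0.5, -0.8, -0.1]
opening: 0.076
```

Call:
apply_moves(steps=[[[0, 0, 0], [0, 0, 1], 1], [[0, 0, 0], [0, 0, 1], 1], [[0, 0, 0], [0, 0, 0], 1]])

```text
t: 12.0
tcp_pos: [0.5505, 0.0707, 0.0593]
orientation: [[-0.999, -0.04, -0.0], [-0.04, 0.999, 0.0], [0.0, 0.0, -1.0]]
ft_force: [0.1, -0.3, -0.1]
opening: 0.075
```

Call:
apply_moves(steps=[[[0, 0, 0], [0, 0, 1], 1], [[0, 0, 0], [0, 0, 1], 1], [[0, 0, 0], [0, 0, 0.5], 1]])

```text
t: 12.25
tcp_pos: [0.5506, 0.0707, 0.057]
orientation: [[-0.999, -0.04, -0.0], [-0.04, 0.999, 0.0], [0.0, 0.0, -1.0]]
ft_force: [-0.8, -0.5, -1.0]
opening: 0.075
```

Call:
apply_moves(steps=[[[0, 0, 0], [0, 0, 1], 1], [[0, 0, 0], [0, 0, 0.5], 1], [[0, 0, 0], [0, 0, 0], 1]])

```text
t: 12.5
tcp_pos: [0.5507, 0.0705, 0.0555]
orientation: [[-0.999, -0.04, 0.0], [-0.04, 0.999, -0.0], [-0.0, -0.0, -1.0]]
ft_force: [0.3, -0.9, -1.2]
opening: 0.079
```

Call:
apply_moves(steps=[[[0, 0, 0], [0, 0, 0.5], 1], [[0, 0, 0], [0, 0, 0.5], 1]])

```text
t: 12.67
tcp_pos: [0.5508, 0.0705, 0.0547]
orientation: [[-0.999, -0.04, 0.0], [-0.04, 0.999, -0.0], [-0.0, -0.0, -1.0]]
ft_force: [-0.6, -1.7, 0.5]
opening: 0.075
```

Call:
apply_moves(steps=[[[0, 0, 0], [0, 0, 0.5], 1], [[0, 0, 0], [0, 0, 0], 1]])

```text
t: 12.83
tcp_pos: [0.5507, 0.0705, 0.0541]
orientation: [[-0.999, -0.04, 0.0], [-0.04, 0.999, -0.0], [-0.0, -0.0, -1.0]]
ft_force: [-0.5, -0.8, 0.4]
opening: 0.071
```

Call:
apply_moves(steps=[[[0, 0, 0], [0, 0, 0.4], 1], [[0, 0, 0], [0, 0, 0], 1]])

```text
t: 13.0
tcp_pos: [0.5507, 0.0705, 0.0541]
orientation: [[-0.999, -0.04, -0.0], [-0.04, 0.999, -0.0], [0.0, -0.0, -1.0]]
ft_force: [-1.3, -2.2, 4.2]
opening: 0.073
```

The flange is down at TCP z=0.0541 (expected 0.0542) with 4 N. Release, rise, check by eye.

Call:
apply_moves(steps=[[[0, 0, 0], [0, 0, -0.4], 0.88], [[0, 0, 0], [0, 0, 0], 0.8], [[0, 0, 0], [0, 0, 0], 0.7], [[0, 0, 0], [0, 0, 0], 0.7], [[0, 0, 0], [0, 0, -5], 0.7]])

```text
t: 13.42
tcp_pos: [0.5497, 0.071, 0.0581]
orientation: [[-0.999, -0.04, -0.002], [-0.04, 0.999, 0.0], [0.002, 0.001, -1.0]]
ft_force: [0.7, 0.3, -0.1]
opening: 0.305
```

Call:
apply_moves(steps=[[[0, 0, 0], [0, 0, -15], 0.7], [[0, 0, 0], [-20, 0, -20], 0.8], [[0, 0, 0], [-20, 0, -20], 1], [[0, 0, 0], [-20, 0, 0], 1], [[0, 0, 0], [0, 0, 0], 1]])

```text
t: 13.83
tcp_pos: [0.6147, 0.0729, 0.1167]
orientation: [[-0.999, -0.04, 0.007], [-0.04, 0.999, -0.0], [-0.007, -0.001, -1.0]]
ft_force: [1.0, -0.3, 0.1]
opening: 0.03
```

Call:
apply_moves(steps=[[[0, 0, 0], [0, 0, 0], 1], [[0, 0, 0], [0, 0, 0], 1], [[0, 0, 0], [0, 0, 0], 1]])

```text
t: 14.08
tcp_pos: [0.6092, 0.0733, 0.1132]
orientation: [[-0.999, -0.04, -0.002], [-0.04, 0.999, 0.0], [0.002, 0.0, -1.0]]
ft_force: [-0.0, 0.6, -0.8]
opening: 0.006
```

Run:
```python
from h import *
plan([.5507,.0705,.066],np.pi+0.04)
s=snap('scene','s5')['frame']; c=snap('wrist','w5')
u=proj(load('s5'),[.5507,.0705,.045]).astype(int); q=proj(c,[.5507,.0705,.045]).astype(int); print(u,q)
a=cv2.resize(s[u[1]-40:u[1]+40,u[0]-40:u[0]+40,::-1],(400,400),interpolation=3); b=cv2.resize(c['frame'][max(q[1]-60,0):q[1]+60,q[0]-60:q[0]+60,::-1],(400,400),interpolation=3)
cv2.imwrite('pics/s5c.png',np.hstack([a,b]))
g=cv2.cvtColor(c['frame'],cv2.COLOR_RGB2GRAY); x0,y0=q-32
m=(g[y0:y0+64,x0:x0+64]<60).astype(np.uint8); cs,_=cv2.findContours(m,cv2.RETR_EXTERNAL,cv2.CHAIN_APPROX_NONE); k=max(cs,key=cv2.contourArea)
e,ax,an=cv2.fitEllipse(cv2.convexHull(k)); e=np.array(e)+[x0,y0]; print(e,ax,onplane(c,*e,.045))
```

```text
tcp [0.6092 0.0733 0.1132] F [-0.   0.6 -0.8] open 0.006 t 14.08 shift(tool,mm) [58.5 -0.5 47.3] turn [ 0.    -0.002  0.   ]
[311 246] [318 165]
[318.16024399 165.50654602] (42.67794418334961, 43.168235778808594) [0.55074981 0.07037493 0.045     ]
```

View pics/s5c.png

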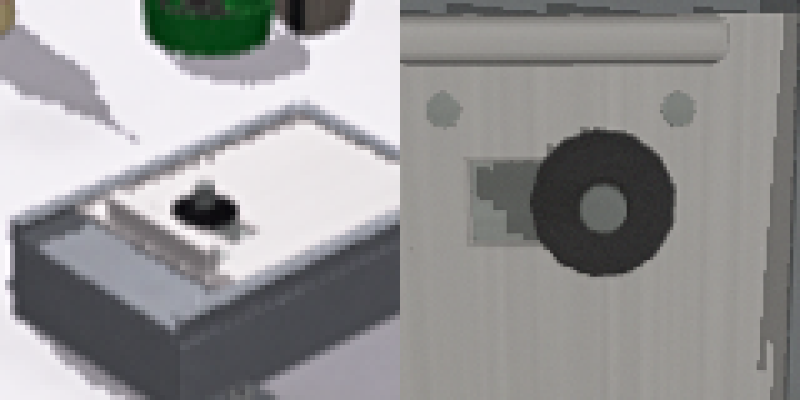

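The rivet stands upright with its flange flat over the clip hole and its pin still out. Now I position the closed tips over the pin.

Call:
apply_moves(steps=[[[0, 0, 0], [20, 0, 0], 1], [[0, 0, 0], [20, -0.5, 10], 1], [[0, 0, 0], [18.5, 0, 15], 1], [[0, 0, 0], [0, 0, 15], 1], [[0, 0, 0], [0, 0, 0], 1]])

```text
t: 14.6
tcp_pos: [0.5483, 0.0706, 0.0709]
orientation: [[-0.999, -0.04, -0.007], [-0.04, 0.999, 0.001], [0.007, 0.001, -1.0]]
ft_force: [-0.2, 0.5, -0.7]
opening: 0.006
```

Call:
apply_moves(steps=[[[0, 0, 0], [0, 0, 0], 1], [[0, 0, 0], [0, 0, 0], 1], [[0, 0, 0], [0, 0, 0], 1]])

```text
t: 14.85
tcp_pos: [0.5535, 0.0702, 0.0754]
orientation: [[-0.999, -0.04, 0.002], [-0.04, 0.999, -0.0], [-0.002, -0.0, -1.0]]
ft_force: [1.0, 0.3, 0.3]
opening: 0.0
```

Run:
```python
from h import *
plan([.5507,.0705,.063],np.pi+0.04)
```

```text
tcp [0.5535 0.0702 0.0754] F [1.  0.3 0.3] open 0.0 t 14.85 shift(tool,mm) [ 2.8  0.5 12.4] turn [-0.     0.002  0.   ]
```

Call:
apply_moves(steps=[[[0, 0, 0], [2.3, 0.3, 4], 1], [[0, 0, 0], [0, 0, 3], 1], [[0, 0, 0], [0, 0, 2], 1], [[0, 0, 0], [0, 0, 0], 1], [[0, 0, 0], [0, 0, 0], 1]], squeeze=40)

```text
t: 15.27
tcp_pos: [0.5497, 0.0705, 0.0649]
orientation: [[-0.999, -0.04, -0.0], [-0.04, 0.999, 0.0], [0.0, 0.0, -1.0]]
ft_force: [0.3, 0.2, -0.2]
opening: 0.003
```

Call:
apply_moves(steps=[[[0, 0, 0], [0, 0, 1], 1], [[0, 0, 0], [0, 0, 1], 1], [[0, 0, 0], [0, 0, 1], 1], [[0, 0, 0], [0, 0, 1], 1]])

```text
t: 15.6
tcp_pos: [0.5504, 0.0704, 0.0629]
orientation: [[-0.999, -0.04, 0.0], [-0.04, 0.999, -0.0], [-0.0, -0.0, -1.0]]
ft_force: [-6.6, -0.0, 17.8]
opening: 0.001
```

Call:
apply_moves(steps=[[[0, 0, 0], [0, 0, 0.6], 1], [[0, 0, 0], [0, 0, 0.6], 1], [[0, 0, 0], [0, 0, 0.6], 1]])

```text
t: 15.85
tcp_pos: [0.5504, 0.0704, 0.062]
orientation: [[-0.999, -0.041, 0.0], [-0.041, 0.999, -0.0], [-0.0, -0.0, -1.0]]
ft_force: [-8.2, 0.9, 17.1]
opening: 0.009
```

Call:
apply_moves(steps=[[[0, 0, 0], [0, 0, 0.6], 1], [[0, 0, 0], [0, 0, 0.6], 1], [[0, 0, 0], [0, 0, 0.6], 1]])

```text
t: 16.1
tcp_pos: [0.5504, 0.0704, 0.0602]
orientation: [[-0.999, -0.041, 0.0], [-0.041, 0.999, -0.0], [-0.0, -0.0, -1.0]]
ft_force: [-7.5, 0.5, 18.5]
opening: 0.004
```

Call:
apply_moves(steps=[[[0, 0, 0], [0.3, 0, 0.7], 1], [[0, 0, 0], [0.3, 0, 0.7], 1], [[0, 0, 0], [0, 0, 0.7], 1]])

```text
t: 16.35
tcp_pos: [0.5504, 0.0704, 0.0584]
orientation: [[-0.999, -0.041, 0.002], [-0.041, 0.999, -0.0], [-0.002, -0.0, -1.0]]
ft_force: [-7.5, 0.3, 17.4]
opening: 0.005
```

Call:
apply_moves(steps=[[[0, 0, 0], [0, 0, 0.7], 1], [[0, 0, 0], [0, 0, 0.7], 1], [[0, 0, 0], [0, 0, 0.6], 1]])

```text
t: 16.6
tcp_pos: [0.5503, 0.0704, 0.0563]
orientation: [[-0.999, -0.041, 0.002], [-0.041, 0.999, -0.0], [-0.001, -0.0, -1.0]]
ft_force: [-7.5, 1.0, 18.1]
opening: 0.005
```

Call:
apply_moves(steps=[[[0, 0, 0], [0, 0, 0.5], 1], [[0, 0, 0], [0, 0, 0.5], 1], [[0, 0, 0], [0, 0, 0.5], 1]])

```text
t: 16.85
tcp_pos: [0.5504, 0.0704, 0.0548]
orientation: [[-0.999, -0.041, 0.002], [-0.041, 0.999, -0.0], [-0.001, -0.0, -1.0]]
ft_force: [-6.7, 0.4, 17.0]
opening: 0.005
```

Call:
apply_moves(steps=[[[0, 0, 0], [0, 0, 0.5], 1], [[0, 0, 0], [0, 0, 0.5], 1]])

```text
t: 17.02
tcp_pos: [0.5503, 0.0704, 0.0538]
orientation: [[-0.999, -0.041, 0.001], [-0.041, 0.999, -0.0], [-0.001, -0.0, -1.0]]
ft_force: [-7.8, 0.6, 20.7]
opening: 0.002
```

Call:
apply_moves(steps=[[[0, 0, 0], [0, 0, 0.5], 1], [[0, 0, 0], [0, 0, 0], 1]])

```text
t: 17.18
tcp_pos: [0.5504, 0.0704, 0.0538]
orientation: [[-0.999, -0.041, 0.001], [-0.041, 0.999, -0.0], [-0.001, -0.0, -1.0]]
ft_force: [-9.2, 0.2, 21.5]
opening: 0.004
```

Call:
apply_moves(steps=[[[0, 0, 0], [0, 0, 0.4], 1], [[0, 0, 0], [0, 0, 0], 1]])

```text
t: 17.35
tcp_pos: [0.5505, 0.0704, 0.0538]
orientation: [[-0.999, -0.041, 0.001], [-0.041, 0.999, -0.0], [-0.001, -0.0, -1.0]]
ft_force: [-9.6, 0.8, 24.2]
opening: 0.006
```

Call:
apply_moves(steps=[[[0, 0, 0], [0, 0, 0.6], 1], [[0, 0, 0], [0, 0, 0], 1]])

```text
t: 17.52
tcp_pos: [0.5505, 0.0704, 0.0536]
orientation: [[-0.999, -0.041, 0.001], [-0.041, 0.999, -0.0], [-0.001, -0.001, -1.0]]
ft_force: [-11.4, -0.0, 27.0]
opening: 0.004
```

Call:
apply_moves(steps=[[[0, 0, 0], [0, 0, -3], 1], [[0, 0, 0], [0, 0, -10], 1], [[0, 0, 0], [0, 0, -30], 1], [[0, 0, 0], [-20, 0, -15], 1], [[0, 0, 0], [-20, 0, 0], 1]])

```text
t: 17.93
tcp_pos: [0.592, 0.072, 0.1121]
orientation: [[-0.999, -0.04, 0.007], [-0.04, 0.999, -0.001], [-0.007, -0.001, -1.0]]
ft_force: [0.5, -0.5, -0.3]
opening: 0.004
```

Call:
apply_moves(steps=[[[0, 0, 0], [-20, 0, 0], 1], [[0, 0, 0], [0, 0, 0], 1], [[0, 0, 0], [0, 0, 0], 1], [[0, 0, 0], [0, 0, 0], 1]])

```text
t: 18.27
tcp_pos: [0.608, 0.073, 0.1068]
orientation: [[-0.999, -0.04, -0.002], [-0.04, 0.999, 0.0], [0.002, 0.0, -1.0]]
ft_force: [-0.4, -1.0, -0.5]
opening: 0.002
```

Run:
```python
from h import *
plan([.5507,.0705,.063],np.pi+0.04)
c=snap('wrist','w6'); s=snap('scene','s6'); a=s['frame']
u=proj(s,[.5507,.0705,.045]).astype(int); q=proj(c,[.5507,.0705,.045]).astype(int)
A=cv2.resize(a[u[1]-40:u[1]+40,u[0]-40:u[0]+40,::-1],(400,400),interpolation=3); B=cv2.resize(c['frame'][max(q[1]-100,0):q[1]+100,q[0]-100:q[0]+100,::-1],(400,400),interpolation=3)
cv2.imwrite('pics/s6c.png',np.hstack([A,B]))
g=cv2.cvtColor(c['frame'],cv2.COLOR_RGB2GRAY); x0,y0=q-32
m=(g[y0:y0+64,x0:x0+64]<60).astype(np.uint8); cs,_=cv2.findContours(m,cv2.RETR_EXTERNAL,cv2.CHAIN_APPROX_NONE); k=max(cs,key=cv2.contourArea)
e,ax,an=cv2.fitEllipse(cv2.convexHull(k)); e=np.array(e)+[x0,y0]; print(e,ax,onplane(c,*e,.045))
```

```text
tcp [0.608  0.073  0.1068] F [-0.4 -1.  -0.5] open 0.002 t 18.27 shift(tool,mm) [57.3 -0.2 43.9] turn [ 0.    -0.002  0.   ]
[318.4946022  168.66924667] (43.663360595703125, 44.249454498291016) [0.55086668 0.0703411  0.045     ]
```

View pics/s6c.png

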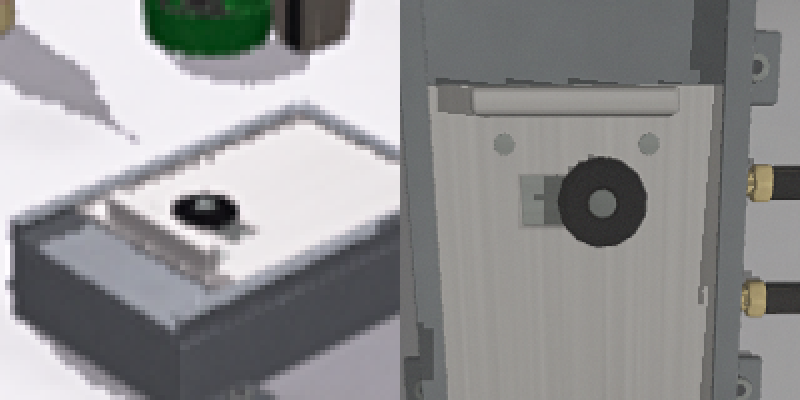

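The pin is flush, the flange is flat, the cover is shut, and the arm is clear of everything. Handing in.

```bash
python3 -c "
from workcell import manip
print(manip.sign_off())"
```

```text
the job is handed in; nothing more can be done
None
```

The manifold box is closed and locked, and the job was handed in at about 18 s of the 64 s allowed.

- **Cover:** I pushed it shut by the rail until it stalled against the end stop at about 12 N. The top picture taken afterwards showed it shut.
- **Rivet:** I took the larger rivet out by its centre pin and lowered it through the slot into the clip hole, about 7 mm to the +y side of the slot's centre. It met almost no resistance going in. The flange came down at 54.1 mm tool height, against 54.2 mm expected, with about 4 N.
- **Pin:** I pushed it in only after a picture showed the flange flat with the pin still out. It travelled about 9.1 mm under roughly 18 N and then stopped hard. I raised the push to 27 N down and 11 N sideways, well under the 60 N limit.

The last pictures showed the pin flush, the flange flat and centred over the hole, the cover still shut and the arm clear. The rivet's measured position changed by only about 0.1 mm between seating and locking. The small rivet was still in its block when I last looked, just after lifting the large one.

Two readings were off:
- **Grip opening:** the gripper read about 7 mm on the 9 mm pin. I put this down to the soft pads, as the picture showed the right rivet held upright.
- **Sideways force:** there was a steady 7–11 N sideways while pressing the pin. It acted towards shut, so it could not have opened the cover.

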